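Load the type holder into the coder's spring clamp

ROBOT

A 7-joint arm with a two-finger parallel gripper is mounted at the origin on the work surface. World frame = base frame: x ahead of the robot, y to its left, z up, the work surface at z = 0. Lengths are in m, angles in degrees, forces in N, time in s.
With the tool pointing down it reaches from about 0.425 to 0.875 m from the base axis. Payload 4.7 kg.
Tool frame: the origin (TCP) lies at the very end of the fingers, on their centre line; the grasp point (between the pads) lies env.hold_point_z behind it (env.hold_point_z is the distance from the TCP to the grasp point, in m); z points along the fingers, y is the line along which they close (so a half turn about z gives the same grasp; the last joint's range is limited). The gripper opens to 87 mm and grips with 3 to 60 N. Pads are 19 mm wide; open, the fingers measure 117 mm over their backs; the gripper's body (75 mm by 190 mm) begins 51 mm behind the grasp point.
Start: joints at [-70.525, 18.392, -4.016, 83.108, 1.295, 78.541, -3.26], TCP at [0.208, 0.616, 0.223] pointing down, gripper open.
Joint ranges: [-163.93, 163.93], [-17.29, 119.83], [-79.2, 71.16], [3.27, 140.29], [-89.18, 269.18], [5.43, 117.66], [-154.24, 154.24]. Speed limits (degrees/s): [147.25, 147.25, 180, 180, 180, 180, 180].

INTERFACE

Orientations are given as [roll, pitch, yaw] about the fixed x, y, z axes, in that order (R = Rz(yaw) Ry(pitch) Rx(roll)).
In Python, from cell import env gives the robot as it stands.
- The arm moves only by the shell command python3 -m jog 'ROWS' [FORCE]. ROWS is JSON, a list of rows, each an object with "dp": the shift along the tool's x, y, z in cm, a list of three; "twist": the turn about the tool's z in degrees; "fingers": the opening, from 0 (shut) to 1 (fully open). A call has 1 to 8 rows; each row is the pose to reach, as a shift and turn from the pose commanded when the call began, along the tool's axes at that moment; what a row does not reach only later rows make up. A row lasts 1/8 s, in which the tool goes at most 62.5 mm and 10.7 degrees, less where a joint would pass 70% of its speed; a pose out of reach is approached as far as the arm can. A call with a gripper value outside its range is refused whole. The fingers move at their own pace and stop on an object; FORCE is the grip in N (left out, the last holds). Time passes only in rows, so rows that repeat a pose let the fingers close. It gives the time, the measured TCP pose, the force, the opening and the grip force at its end, in the units of the state.
- env.get_obs(): the state, without advancing time (a new reading comes with each control period).
- env.read_camera(name): name is "side" or "top" or "wrist"; returns a dict with "pixels" (384x512x3 uint8, blue, green, red), "depth" (384x512 float32, m along the optical axis (not along the pixel's ray), 0 where there is no reading), "fx", "fy", "cx", "cy" (pixels), "rvec" (rotation vector, rad) and "tvec" (3), from world to camera coordinates, as OpenCV has them. Camera axes: x right, y down, z forward; pixel columns grow to the right and rows downward; lengths in m; the calibration is good to about 2 mm. A picture is of the moment at which its call begins.
- env.sign_off(): hands the job in; it is judged then, once.
The state is a dict: "time_s": time; "qpos": joint angles; "joint_velocities": joint speeds; "effort": joint torques, N m; "tool_pos": TCP position; "tool_rot": TCP orientation; "force": force on the tool from outside, world axes, zero at the start; "wrist_torque": the same for the moment, N m; "grip_width": finger opening in m; "grasp_force": force on a finger pad.
Only numpy, scipy, OpenCV 4.12 (cv2) and the standard library are available. Lean on these libraries where they do the work, as an engineer would, in place of code of your own. Each camera call takes 0.05 s, during which the arm holds its last target. There are 200 camera calls.

TASK

Load the brass type holder into the coder's spring clamp: with the holder itself, push the red sprung gate back, keep it pushed back while you lower the holder between the gate and the low blue lip until it stands flat on the base plate, centred on the gate and square to it, then let go so that the gate presses it against the lip. Leave the steel holder standing where it is.

Things in the scene. Friction and masses are not known exactly. Their poses are not given: they have to be found in the camera images.
- brass_holder: Brass type holder: upright block, 40 mm along its x, 30 mm along y, 50 mm tall, 0.25 kg; dark type rows on its two wide (40 x 50) faces, dark screws on top; either wide face may face the gate. Origin: centre of its underside, z up. Starts standing on the table, turned. Grip it across its 40 mm (along its x) to keep fingers clear of gate and lip.
- steel_holder: Grey steel holder of the same shape and size, origin at the centre of its underside, standing on the table; leave it there. A black-and-white ribbon spool (60 mm across, 30 mm high) lies nearby too.
- nest (a point): Point on top of the fixed coder's 20 mm thick base plate where the loaded holder's underside centre belongs. y points from gate to lip, z up; the loaded holder's x lies along x. Blue lip: 30 mm wide (x), 22 mm high, y +15 to +25 mm. Plate reaches 80 mm in x, 75 in +y, bare beside the nest. Spring housing 48 mm high from y -60; grey tower 180 mm above the table from y -180 to -310.
- gate (a joint): Slide of the red gate, m: 0 shut, 0.035 fully back (towards the nest's -y). Gate: plate 30 mm wide (x), 1 to 59 mm above the base plate; shut, its face is at nest y -1 mm, 16 mm from the lip. Spring: 6 N at 0, 9 N at 0.014, 13 N at 0.035. Reads 0.014 with a holder clamped; pushed by a holder centred at nest y it reads 0.014 - y (y = -10 mm: 0.024, 10 mm clear of the lip).
Not all that is in view belongs to the job. There is more than one size of the brass_holder; the job needs the largest.

How it is judged:
By the outcome, as a careful person would: the job done as asked, in the order asked, and still so for the second after the job is handed in, with the robot touching nothing.
It also fails if it takes over 40 s, if anything falls off the work surface, if the arm or the gripper's body presses on something with over 40 N, if the wrist force passes 120 N, or if a joint passes its speed limit or range.

## Working session

There is one attempt and no reset: what is moved stays moved. The work goes in short steps, Python scripts to look and compute and a shell command to move; the robot and the scene stay as the last step left them, time stands still between calls to the robot, and variables do not carry over. Pictures are saved under pics/ and viewed, at most 10 in all, crops included, and the job is handed in when it is done.

```bash
mkdir -p pics
cat > h.py <<'E'
import numpy as np, cv2
from cell import env
def cam(n):
    c=env.read_camera(n); R=cv2.Rodrigues(np.array(c["rvec"],float))[0]; t=np.array(c["tvec"],float).ravel()
    d=c["depth"]; v,u=np.mgrid[:d.shape[0],:d.shape[1]]
    P=np.stack([(u-c["cx"])*d/c["fx"],(v-c["cy"])*d/c["fy"],d],-1)
    W=(P-t)@R; W[d==0]=np.nan
    return c["pixels"],W
E
python3 - <<'E'
from h import *
a=[]
for n in("top","side"):
    p,W=cam(n); np.savez(f"pics/{n}0.npz",p=p,W=W); a.append(p)
    cv2.imwrite(f"pics/{n}0.png",cv2.resize(p,(768,576)))
o=env.get_obs(); print({k:np.round(v,3) for k,v in o.items()},env.hold_point_z)
E
```

```text
{'time_s': np.float64(0.1), 'qpos': array([-70.526,  18.433,  -4.015,  83.169,   1.296,  78.54 ,  -3.257]), 'joint_velocities': array([-0.026, -0.061,  0.203, -0.125,  0.002, -0.084, -0.054]), 'effort': array([ 0.0000e+00, -4.9258e+01, -4.0600e-01, -3.1340e+01, -6.4000e-02,
        3.9000e-02,  0.0000e+00]), 'tool_pos': array([0.208, 0.615, 0.222]), 'tool_rot': array([-1.79903e+02,  7.00000e-03,  1.61337e+02]), 'force': array([ 0.31 ,  0.216, -0.883]), 'wrist_torque': array([ 0.006, -0.028, -0.002]), 'grasp_force': np.float64(0.0), 'grip_width': np.float64(0.087)} 0.0187
```

View pics/top0.png

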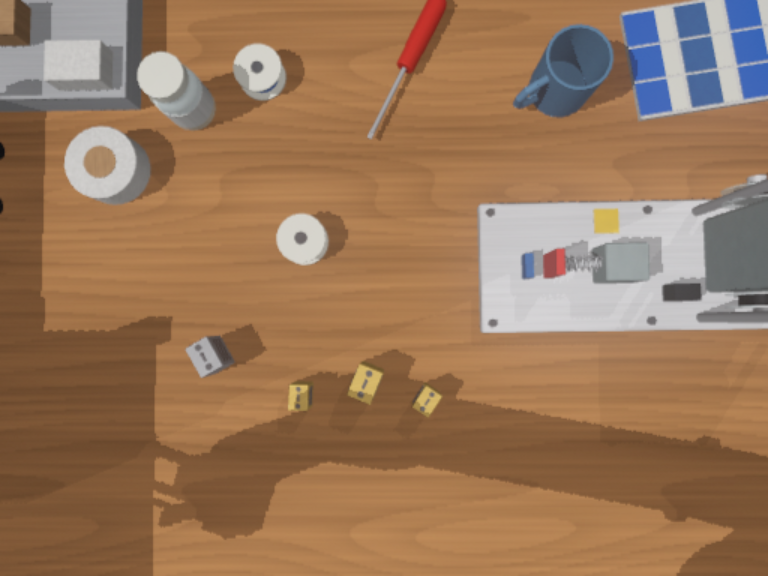

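View pics/side0.png

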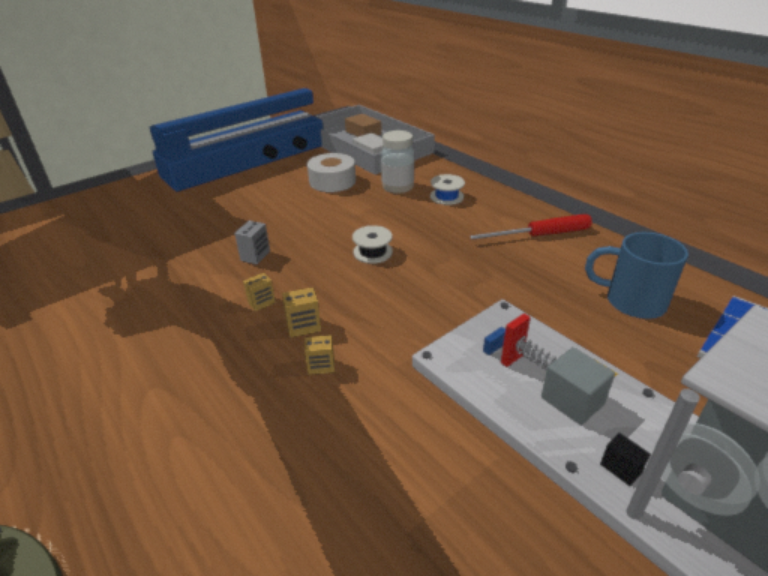

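The top view shows three brass holders at (299,397), (366,383) and (428,401) of 768x576, the middle one largest. The steel holder is at (208,356), and the red gate and blue lip are at (555,263) and (529,265), with the tower to the right.

Run:
```python
from h import *
z=np.load("pics/top0.npz");p,W=z["p"],z["W"]; hsv=cv2.cvtColor(p,cv2.COLOR_BGR2HSV)
def rect(m,n):
    q=W[m][:,:2]; 
    (c,s,a)=cv2.minAreaRect((q*1000).astype(np.float32)); print(n,m.sum(),np.round(c,1),np.round(s,1),round(a,1),"z",np.round(np.nanmedian(W[m][:,2]),4),np.round(cv2.boxPoints((c,s,a)),0).tolist())
def box(u0,u1,v0,v1):
    m=np.zeros(p.shape[:2],bool); m[int(v0/1.5):int(v1/1.5),int(u0/1.5):int(u1/1.5)]=1; return m
Z=W[...,2]
for n,b in dict(L=(280,318,375,420),M=(340,390,355,410),R=(405,450,380,425),steel=(180,240,330,385)).items():
    m=box(*b); zz=Z[m]; h=np.nanpercentile(zz,97); rect(m&(Z>h-.006),n)
H,S,V=hsv[...,0],hsv[...,1],hsv[...,2]
g=box(510,600,235,290)
red=g&((H<8)|(H>172))&(S>130); blue=g&(H>100)&(H<130)&(S>100)
print(np.nanpercentile(Z[red],[5,50,95]),np.nanpercentile(Z[blue],[5,50,95]))
rect(red&(Z>np.nanpercentile(Z[red],95)-.006),"gate"); rect(blue&(Z>np.nanpercentile(Z[blue],90)-.005),"lip")
rect(box(600,655,230,290)&(Z>.06),"housing")
pl=box(470,700,190,345)&(abs(Z-.02)<.005)&(S<60); rect(pl,"plate")
z=np.load("pics/side0.npz");W2=z["W"];h2=cv2.cvtColor(z["p"],cv2.COLOR_BGR2HSV)
m=np.zeros(W2.shape[:2],bool);m[205:248,320:356]=1
for n,mm in(("gate",m&((h2[...,0]<8)|(h2[...,0]>172))&(h2[...,1]>130)),("lip",m&(h2[...,0]>100)&(h2[...,0]<130)&(h2[...,1]>100))):
    q=W2[mm];print(n,len(q),np.nanpercentile(q,[3,50,97],axis=0).round(4).tolist())
```

```text
L 230 [413.2 216.5] [23.2 30.4] 87.9 z 0.0385 [[398.0, 205.0], [428.0, 204.0], [429.0, 228.0], [398.0, 229.0]]
M 393 [430.3 136.5] [29.8 40.1] 67.0 z 0.0501 [[406.0, 131.0], [443.0, 115.0], [455.0, 142.0], [418.0, 158.0]]
R 233 [408.1  63.3] [23.1 30.8] 56.7 z 0.0387 [[389.0, 62.0], [415.0, 45.0], [427.0, 65.0], [402.0, 81.0]]
steel 395 [462.2 326.1] [40.1 30.9] 31.5 z 0.0502 [[437.0, 329.0], [453.0, 302.0], [487.0, 323.0], [471.0, 350.0]]
[0.07694892 0.07925739 0.08077112] [0.04024413 0.04203215 0.04365862]
gate 85 [569.6 -84.8] [27.   8.6] 0.8 z 0.0793 [[556.0, -81.0], [556.0, -89.0], [583.0, -89.0], [583.0, -80.0]]
lip 79 [569.3 -58.8] [27.2  9. ] 2.5 z 0.042 [[555.0, -55.0], [556.0, -64.0], [583.0, -63.0], [583.0, -54.0]]
housing 790 [ 569.5 -163.5] [50. 43.] 89.9 z 0.068 [[548.0, -188.0], [591.0, -189.0], [591.0, -139.0], [548.0, -138.0]]
plate 10453 [ 570.1 -138.5] [160.  269.1] 0.6 z 0.0202 [[489.0, -5.0], [491.0, -274.0], [651.0, -272.0], [649.0, -3.0]]
gate 359 [[0.5543, -0.0929, 0.0242], [0.5601, -0.0916, 0.0608], [0.5803, -0.0839, 0.0789]]
lip 154 [[0.5542, -0.0669, 0.0221], [0.5635, -0.065, 0.0376], [0.5802, -0.0581, 0.0422]]
```

```bash
python3 -m jog '[{"dp":[-5,-5,0],"twist":10,"fingers":1},{"dp":[-9,-10,0],"twist":20,"fingers":1},{"dp":[-13,-14,0],"twist":30,"fingers":1},{"dp":[-17,-18,0],"twist":40,"fingers":1},{"dp":[-21,-22,0],"twist":50,"fingers":1},{"dp":[-25,-26,0],"twist":60,"fingers":1},{"dp":[-29,-30,0],"twist":70,"fingers":1},{"dp":[-33,-34,0],"twist":80,"fingers":1}]'
cat >> h.py <<'E'
from scipy.spatial.transform import Rotation as Ro
def to(x,y,z,ya):  # ya: world angle of tool y axis
    o=env.get_obs(); R=Ro.from_euler("xyz",o["tool_rot"],degrees=True).as_matrix()
    d=R.T@(np.array([x,y,z])-o["tool_pos"]); a=np.degrees(np.arctan2(R[1,1],R[0,1]))
    print("t",round(o["time_s"],2),"pos",np.round(o["tool_pos"],4),"yang",round(a,2),"rot",np.round(o["tool_rot"],2),"F",np.round(o["force"],1),"w",round(o["grip_width"],4),"gf",round(o["grasp_force"],1))
    print("dp cm",np.round(d*100,2),"twist",round((a-ya+180)%360-180,2))
E
python3 -c "
from h import *
to(.4303,.1365,.14,-23)"
```

```text
time_s: 1.1
tool_pos: [0.4122, 0.1862, 0.2224]
tool_rot: [-180.0, -0.0, 81.0]
force: [0.5, 0.2, 0.3]
grip_width: 0.0872
grasp_force: 0.0
t 1.1 pos [0.4122 0.1862 0.2224] yang -8.99 rot [-1.800e+02 -2.000e-02  8.101e+01] F [0.5 0.2 0.3] w 0.0872 gf 0.0
dp cm [-4.63  2.56  8.24] twist 14.01
```

```bash
python3 -m jog '[{"dp":[-2.3,1.3,3],"twist":7,"fingers":1},{"dp":[-4.6,2.6,6],"twist":14,"fingers":1},{"dp":[-4.6,2.6,6],"twist":14,"fingers":1}]' >/dev/null
python3 - <<'E'
from h import *
p,W=cam("wrist"); np.savez("pics/w1.npz",p=p,W=W); cv2.imwrite("pics/w1.png",p)
Z=W[...,2]; m=(abs(Z-.05)<.006)&(np.hypot(W[...,0]-.43,W[...,1]-.137)<.03)
(c,s,a)=cv2.minAreaRect((W[m][:,:2]*1000).astype(np.float32)); print(m.sum(),c,s,a)
to(.4303,.1365,.0113,-23)
E
```

```text
1539 (430.12860107421875, 135.78045654296875) (29.999300003051758, 39.698707580566406) 67.11065673828125
t 1.52 pos [0.43   0.138  0.1618] yang -22.7 rot [-1.799e+02  8.000e-02  6.731e+01] F [-0.   0.4 -0.3] w 0.0875 gf 0.0
dp cm [-0.11  0.12 15.05] twist 0.3
```

View pics/w1.png

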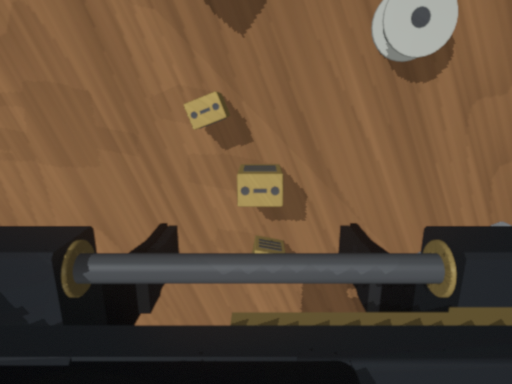

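The largest holder is at (260,188), centred between the fingers. Next I descend and grip.

```bash
python3 -m jog '[{"dp":[-0.2,0.1,5],"twist":0.3,"fingers":1},{"dp":[-0.2,0.1,10],"twist":0.3,"fingers":1},{"dp":[-0.2,0.1,13],"twist":0.3,"fingers":1},{"dp":[-0.2,0.1,14.9],"twist":0.3,"fingers":1},{"dp":[-0.2,0.1,14.9],"twist":0.3,"fingers":1},{"dp":[-0.2,0.1,14.9],"twist":0.3,"fingers":0.4},{"dp":[-0.2,0.1,14.9],"twist":0.3,"fingers":0.3},{"dp":[-0.2,0.1,14.9],"twist":0.3,"fingers":0.2}]' 50; python3 -m jog '[{"dp":[0,0,0],"twist":0,"fingers":0.2},{"dp":[0,0,0],"twist":0,"fingers":0.2}]'
```

```text
time_s: 2.52
tool_pos: [0.4314, 0.1369, 0.0144]
tool_rot: [179.9, -0.1, 67.1]
force: [0.1, -0.0, -0.2]
grip_width: 0.0646
grasp_force: 0.0
time_s: 2.78
tool_pos: [0.4309, 0.1365, 0.0137]
tool_rot: [180.0, -0.0, 67.0]
force: [-0.2, 0.5, -0.1]
grip_width: 0.0452
grasp_force: 0.0
```

```bash
python3 -m jog '[{"dp":[0,0,0],"twist":0,"fingers":0.2},{"dp":[0,0,0],"twist":0,"fingers":0.2},{"dp":[0,0,0],"twist":0,"fingers":0.2},{"dp":[0,0,0],"twist":0,"fingers":0.2}]'; python3 -c "
from h import *
to(.5695,-.04,.16,.5)"
```

```text
time_s: 3.28
tool_pos: [0.4308, 0.1365, 0.0136]
tool_rot: [-180.0, -0.0, 67.0]
force: [-1.1, -0.0, 2.1]
grip_width: 0.0393
grasp_force: 50.0
t 3.27 pos [0.4308 0.1365 0.0136] yang -22.97 rot [-180.     -0.     67.03] F [-1.1 -0.   2.1] w 0.0393 gf 50.0
dp cm [-10.83  19.65 -14.64] twist -23.47
```

```bash
python3 -m jog '[{"dp":[0,0,-5],"twist":0,"fingers":0.2},{"dp":[0,0,-10],"twist":0,"fingers":0.2},{"dp":[-2,4,-12.5],"twist":-5,"fingers":0.2},{"dp":[-4,8,-12.5],"twist":-10,"fingers":0.2},{"dp":[-6,12,-12.5],"twist":-15,"fingers":0.2},{"dp":[-8,16,-12.5],"twist":-20,"fingers":0.2},{"dp":[-10.8,19.7,-12.5],"twist":-23.5,"fingers":0.2},{"dp":[-10.8,19.7,-12.5],"twist":-23.5,"fingers":0.2}]' >/dev/null; python3 -m jog '[{"dp":[0,0,0],"twist":0,"fingers":0.2},{"dp":[0,0,0],"twist":0,"fingers":0.2}]' >/dev/null
python3 - <<'E'
from h import *
p,W=cam("side"); np.savez("pics/s2.npz",p=p,W=W); cv2.imwrite("pics/s2.png",cv2.resize(p[90:330,200:520],(800,600)))
p,W=cam("wrist"); np.savez("pics/w2.npz",p=p,W=W); cv2.imwrite("pics/w2.png",p)
to(.5695,-.04,.065,.5)
E
```

```text
t 4.62 pos [ 0.5697 -0.0384  0.1385] yang 0.65 rot [-1.7999e+02 -4.0000e-02  9.0650e+01] F [ 0.4 -0.2 -2.7] w 0.0392 gf 50.0
dp cm [-0.16 -0.02  7.35] twist 0.15
```

View pics/s2.png

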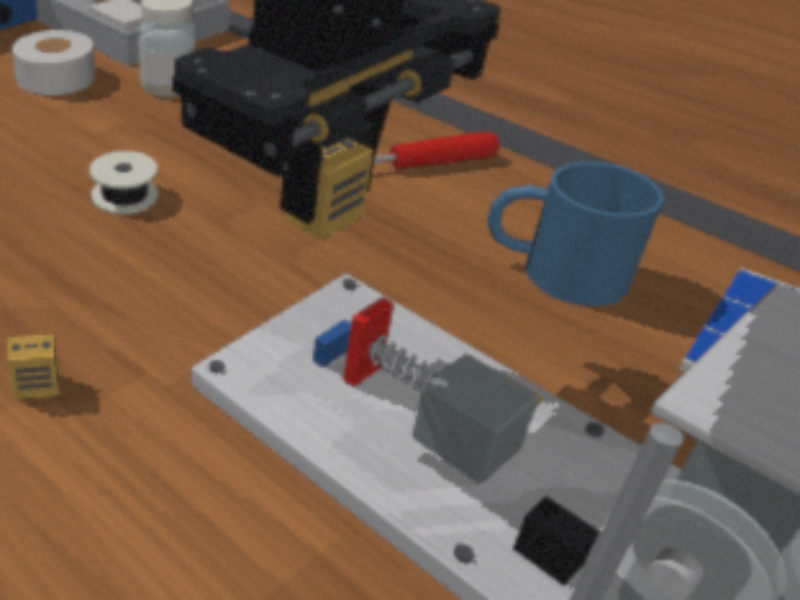

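View pics/w2.png

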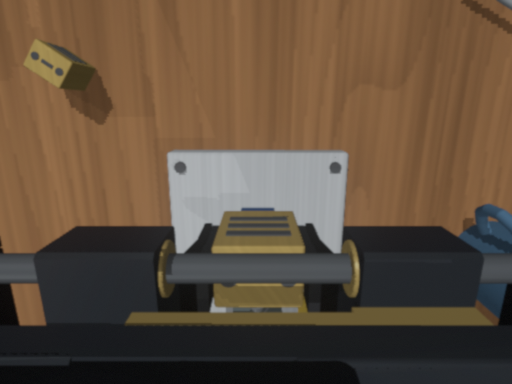

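Side view shows the holder gripped upright at crop pixel (345,188), above and on the lip side of the gate. The wrist view shows its +y face at (260,230), centred on the plate (columns 171 to 346).

Run:
```python
from h import *
for n in("s2","w2"):
    z=np.load(f"pics/{n}.npz");p,W=z["p"],z["W"];h=cv2.cvtColor(p,cv2.COLOR_BGR2HSV);H,S,V=[h[...,i] for i in range(3)]
    br=(H>15)&(H<35)&(S>90)&(V>60)&(abs(W[...,0]-.57)<.03)&(abs(W[...,1]+.04)<.03)&(W[...,2]>.11)&(W[...,2]<.182)
    q=W[br]; print(n,len(q),np.nanpercentile(q,[2,50,98],axis=0).round(4).tolist())
    f=q[(q[:,2]<.165)&(q[:,2]>.127)]  # wide face
    med=np.median(f[:,1]); f=f[abs(f[:,1]-med)<.004]
    A=np.c_[f[:,0]-.5695,f[:,2]-.145,np.ones(len(f))]; k=np.linalg.lstsq(A,f[:,1],rcond=None)[0]
    print(" face y",k[2].round(4),"yaw deg",np.degrees(k[0]).round(2),"tilt",np.degrees(k[1]).round(2),len(f),"x",np.percentile(f[:,0],[1,99]).round(4))
    bl=(H>100)&(H<130)&(S>100)&(abs(W[...,0]-.57)<.03)&(abs(W[...,1]+.06)<.03)&(W[...,2]<.06); q=W[bl]
    if len(q)>5: print(" lip",len(q),np.nanpercentile(q,[3,50,97],axis=0).round(4).tolist())
z=np.load("pics/w2.npz");W=z["W"]; m=(abs(W[...,2]-.02)<.006)
for r in (165,180,200,215):
    x=W[r][m[r]][:,0]; y=W[r][m[r]][:,1]; print(r,x.min().round(4),x.max().round(4),np.median(y).round(4))
q=W[m]; print("edge y",np.percentile(q[:,1],99.7).round(4))
```

```text
s2 594 [[0.5494, -0.0561, 0.1254], [0.5633, -0.0545, 0.1555], [0.5894, -0.0338, 0.1744]]
 face y -0.0549 yaw deg -1.6 tilt 0.05 276 x [0.5496 0.5892]
 lip 152 [[0.5542, -0.0669, 0.0225], [0.5632, -0.0647, 0.0376], [0.5799, -0.0581, 0.0423]]
w2 4246 [[0.5507, -0.0531, 0.1296], [0.5698, -0.0267, 0.1737], [0.5888, -0.024, 0.1753]]
 face y -0.0244 yaw deg 0.73 tilt -0.06 897 x [0.5505 0.5889]
 lip 30 [[0.5569, -0.0559, 0.0246], [0.569, -0.0554, 0.0258], [0.5812, -0.0552, 0.0266]]
165 0.4897 0.6472 -0.0168
180 0.4898 0.6477 -0.0303
200 0.4891 0.6489 -0.0488
215 0.4907 0.7677 -0.0629
edge y 0.1132
```

```bash
python3 -m jog '[{"dp":[0,0,4],"twist":0.1,"fingers":0.2},{"dp":[0,0,7.5],"twist":0.1,"fingers":0.2},{"dp":[-1,0,7.5],"twist":0.1,"fingers":0.2},{"dp":[-2,0,7.5],"twist":0.1,"fingers":0.2},{"dp":[-2.4,0,7.5],"twist":0.1,"fingers":0.2},{"dp":[-2.8,0,7.5],"twist":0.1,"fingers":0.2},{"dp":[-3.2,0,7.5],"twist":0.1,"fingers":0.2},{"dp":[-3.6,0,7.5],"twist":0.1,"fingers":0.2}]'; python3 -m jog '[{"dp":[-0.4,0,0],"twist":0,"fingers":0.2},{"dp":[-0.8,0,0],"twist":0,"fingers":0.2},{"dp":[-1.2,0,0],"twist":0,"fingers":0.2},{"dp":[-1.2,0,0],"twist":0,"fingers":0.2},{"dp":[-1.2,0,0],"twist":0,"fingers":0.2}]'
python3 - <<'E'
from h import *
p,W=cam("side"); np.savez("pics/s3.npz",p=p,W=W); cv2.imwrite("pics/s3.png",cv2.resize(p[150:300,240:440],(800,600)))
h=cv2.cvtColor(p,cv2.COLOR_BGR2HSV);H,S=h[...,0],h[...,1]
g=((H<8)|(H>172))&(S>130)&(abs(W[...,0]-.57)<.03)&(abs(W[...,1]+.1)<.03); q=W[g]
print("gate",len(q),np.nanpercentile(q,[3,50,97],axis=0).round(4).tolist())
to(.5693,-.0867,.0336,.5)
E
```

```text
time_s: 5.62
tool_pos: [0.5718, -0.0719, 0.065]
tool_rot: [179.9, -0.3, 90.6]
force: [0.0, 8.6, 0.4]
grip_width: 0.0398
grasp_force: 50.0
time_s: 6.25
tool_pos: [0.5718, -0.0826, 0.065]
tool_rot: [179.9, -0.4, 90.6]
force: [-1.3, 8.6, 2.2]
grip_width: 0.0397
grasp_force: 50.0
gate 356 [[0.5545, -0.1099, 0.0247], [0.5605, -0.1084, 0.0621], [0.5808, -0.1009, 0.0789]]
t 6.3 pos [ 0.5719 -0.0825  0.065 ] yang 0.61 rot [179.89  -0.39  90.61] F [-1.6  9.   1.5] w 0.0392 gf 50.0
dp cm [-0.44 -0.27  3.14] twist 0.11
```

View pics/s3.png

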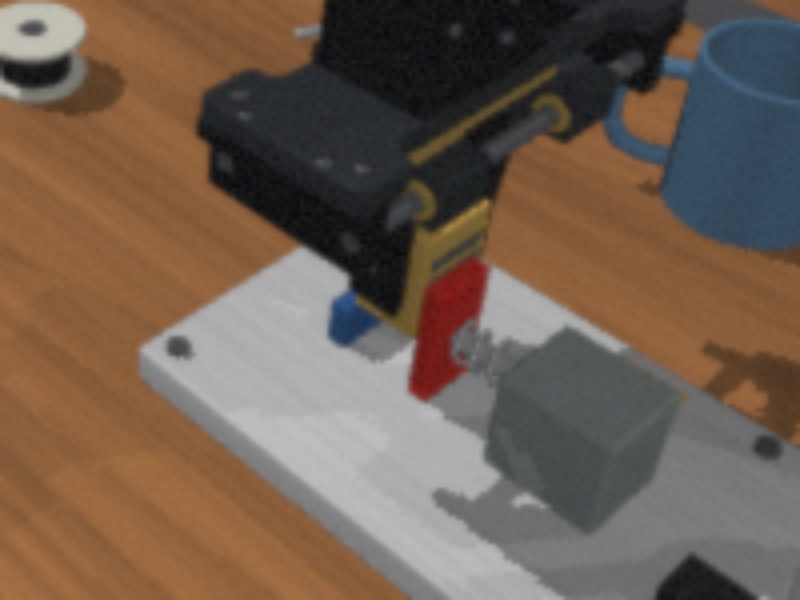

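The gate is back about 17 mm with the holder above lip height (crop pixel (400,310)), and x is about 2 mm off. I'll push a little further, correct x, then lower.

```bash
python3 -m jog '[{"dp":[-0.3,-0.1,0],"twist":0.1,"fingers":0.2},{"dp":[-0.5,-0.25,0],"twist":0.1,"fingers":0.2},{"dp":[-0.5,-0.25,0.6],"twist":0.1,"fingers":0.2},{"dp":[-0.5,-0.25,1.2],"twist":0.1,"fingers":0.2},{"dp":[-0.5,-0.25,1.8],"twist":0.1,"fingers":0.2},{"dp":[-0.5,-0.25,2.3],"twist":0.1,"fingers":0.2},{"dp":[-0.5,-0.25,2.7],"twist":0.1,"fingers":0.2},{"dp":[-0.5,-0.25,2.7],"twist":0.1,"fingers":0.2}]'
python3 - <<'E'
from h import *
p,W=cam("side"); np.savez("pics/s4.npz",p=p,W=W); cv2.imwrite("pics/s4.png",cv2.resize(p[150:300,240:440],(800,600)))
h=cv2.cvtColor(p,cv2.COLOR_BGR2HSV);H,S=h[...,0],h[...,1]
g=((H<8)|(H>172))&(S>130)&(abs(W[...,0]-.57)<.03)&(abs(W[...,1]+.1)<.03); q=W[g]
print("gate",len(q),np.nanpercentile(q,[3,50,97],axis=0).round(4).tolist())
to(.5693,-.0867,.0336,.5)
E
```

```text
time_s: 7.3
tool_pos: [0.5698, -0.0869, 0.0376]
tool_rot: [179.9, -0.4, 90.6]
force: [1.0, 10.4, 0.0]
grip_width: 0.0398
grasp_force: 50.0
gate 374 [[0.5544, -0.1232, 0.0245], [0.5604, -0.1131, 0.0614], [0.582, -0.1054, 0.1129]]
t 7.35 pos [ 0.5698 -0.0869  0.0375] yang 0.56 rot [179.86  -0.39  90.56] F [ 0.9 10.8 -2.2] w 0.0396 gf 50.0
dp cm [ 0.02 -0.05  0.39] twist 0.06
```

View pics/s4.png

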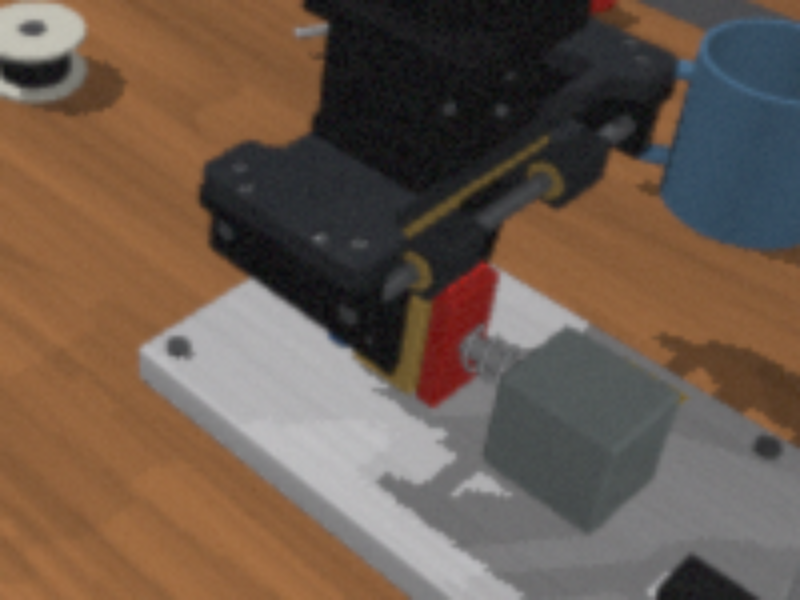

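The gate is back about 21 mm and the holder stands in the gap behind the lip (crop pixel (410,345)), about 4 mm above the plate. Next I ease it down.

```bash
python3 -m jog '[{"dp":[0,-0.05,0.2],"twist":0.1,"fingers":0.2},{"dp":[0,-0.05,0.35],"twist":0.1,"fingers":0.2},{"dp":[0,-0.05,0.45],"twist":0.1,"fingers":0.2},{"dp":[0,-0.05,0.45],"twist":0.1,"fingers":0.2}]'
```

```text
time_s: 7.85
tool_pos: [0.5698, -0.0869, 0.0337]
tool_rot: [179.8, -0.4, 90.5]
force: [0.4, 10.9, 1.7]
grip_width: 0.0395
grasp_force: 50.0
```

```bash
python3 -m jog '[{"dp":[0,0,0.05],"twist":0,"fingers":0.2},{"dp":[0,0,0.1],"twist":0,"fingers":0.2},{"dp":[0,0,0.1],"twist":0,"fingers":0.2}]'
```

```text
time_s: 8.22
tool_pos: [0.5698, -0.0869, 0.0337]
tool_rot: [179.8, -0.4, 90.5]
force: [-2.5, 12.0, 9.2]
grip_width: 0.0397
grasp_force: 50.0
```

```bash
python3 -m jog '[{"dp":[0.2,0,-0.05],"twist":0,"fingers":0.2},{"dp":[0.4,0,-0.05],"twist":0,"fingers":0.2},{"dp":[0.6,-0.03,-0.05],"twist":0,"fingers":0.2},{"dp":[0.6,-0.03,-0.05],"twist":0,"fingers":0.2},{"dp":[0.6,-0.03,-0.05],"twist":0,"fingers":0.2}]'
python3 - <<'E'
from h import *
p,W=cam("side"); h=cv2.cvtColor(p,cv2.COLOR_BGR2HSV);H,S=h[...,0],h[...,1]
g=((H<8)|(H>172))&(S>130)&(abs(W[...,0]-.57)<.03)&(abs(W[...,1]+.1)<.03)&(W[...,2]<.082); q=W[g]
print("gate",len(q),np.nanpercentile(q,[3,50,97],axis=0).round(4).tolist())
to(.5693,-.0793,.0336,.5)
E
```

```text
time_s: 8.85
tool_pos: [0.5697, -0.0829, 0.0337]
tool_rot: [179.8, -0.3, 90.4]
force: [0.2, 7.0, 3.3]
grip_width: 0.0392
grasp_force: 50.0
gate 342 [[0.5544, -0.1103, 0.0246], [0.56, -0.109, 0.06], [0.5805, -0.1014, 0.0788]]
t 8.9 pos [ 0.5697 -0.0829  0.0337] yang 0.41 rot [179.76  -0.27  90.41] F [0.9 7.2 3.4] w 0.0395 gf 50.0
dp cm [ 0.36 -0.04  0.01] twist -0.09
```

```bash
python3 -m jog '[{"dp":[0.15,0,0],"twist":-0.1,"fingers":0.2},{"dp":[0.3,0,0],"twist":-0.1,"fingers":0.2},{"dp":[0.3,0,0],"twist":-0.1,"fingers":0.2},{"dp":[0.3,0,0],"twist":-0.1,"fingers":0.2}]' 50; python3 -m jog '[{"dp":[0,0,0],"twist":0,"fingers":0.5},{"dp":[0,0,0],"twist":0,"fingers":0.6},{"dp":[0,0,0],"twist":0,"fingers":0.75},{"dp":[0,0,0],"twist":0,"fingers":0.75},{"dp":[0,0,0],"twist":0,"fingers":0.75},{"dp":[0,0,0],"twist":0,"fingers":0.75}]'
python3 -m jog '[{"dp":[0,0,-1],"twist":0,"fingers":0.75},{"dp":[0,0,-3],"twist":0,"fingers":0.75},{"dp":[0,0,-6],"twist":0,"fingers":0.75},{"dp":[0,0,-11],"twist":0,"fingers":0.75},{"dp":[5,0,-16],"twist":0,"fingers":0.75},{"dp":[10,0,-16],"twist":0,"fingers":0.75},{"dp":[15,0,-16],"twist":0,"fingers":0.75},{"dp":[20,0,-16],"twist":0,"fingers":0.75}]'
python3 - <<'E'
from h import *
for n in("side","top"):
    p,W=cam(n); h=cv2.cvtColor(p,cv2.COLOR_BGR2HSV);H,S=h[...,0],h[...,1]; X,Y,Z=W[...,0],W[...,1],W[...,2]
    n0=(abs(X-.57)<.03)
    g=((H<8)|(H>172))&(S>130)&n0&(abs(Y+.1)<.03)&(Z<.09)
    print(n,"gate",g.sum(),np.nanpercentile(W[g],[3,50,97],axis=0).round(4).tolist())
    if n=="top":
        m=n0&(abs(Y+.08)<.03)&(abs(Z-.07)<.004)&(H>12)&(H<40)
        print(np.nanmedian(Z[m]),cv2.minAreaRect((W[m][:,:2]*1000).astype(np.float32)))
        cv2.imwrite("pics/t5.png",cv2.resize(p[120:240,300:460],(800,600),interpolation=cv2.INTER_CUBIC))
    else: cv2.imwrite("pics/s5.png",cv2.resize(p[150:300,240:440],(800,600)))
E
```

```text
time_s: 9.4
tool_pos: [0.5697, -0.0805, 0.0337]
tool_rot: [179.8, -0.2, 90.5]
force: [0.3, 6.4, 2.6]
grip_width: 0.0399
grasp_force: 50.0
time_s: 10.15
tool_pos: [0.5672, -0.0839, 0.0315]
tool_rot: [-180.0, 0.0, 90.3]
force: [-0.6, 0.1, 0.4]
grip_width: 0.0649
grasp_force: 0.0
time_s: 11.15
tool_pos: [0.5664, 0.1177, 0.1939]
tool_rot: [179.8, -0.1, 90.3]
force: [0.7, -0.1, -0.1]
grip_width: 0.0653
grasp_force: 0.0
side gate 368 [[0.5543, -0.1068, 0.025], [0.5601, -0.1054, 0.0609], [0.5814, -0.0978, 0.079]]
top gate 109 [[0.556, -0.1034, 0.0743], [0.5695, -0.0982, 0.0789], [0.5829, -0.0944, 0.0815]]
0.0700384539661756 ((569.7247924804688, -79.56898498535156), (31.28128433227539, 39.8031005859375), 88.91498565673828)
```

View pics/s5.png

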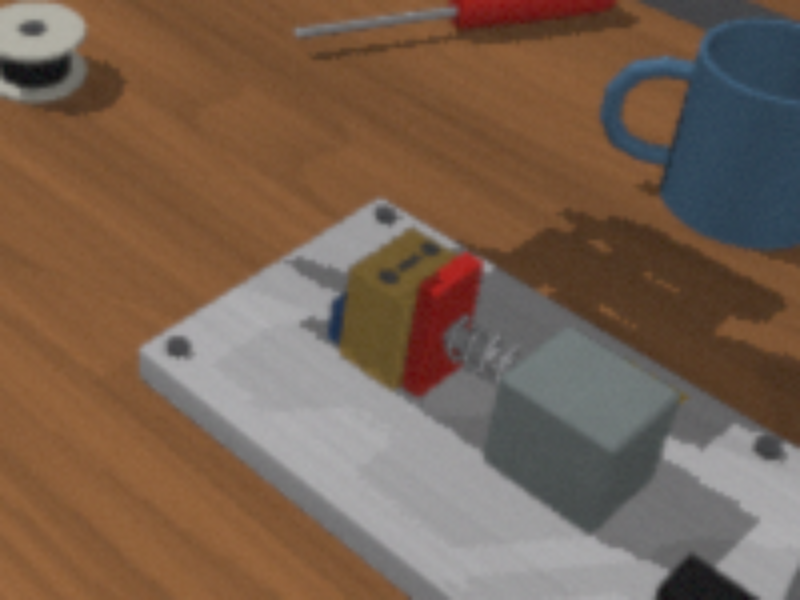

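View pics/t5.png

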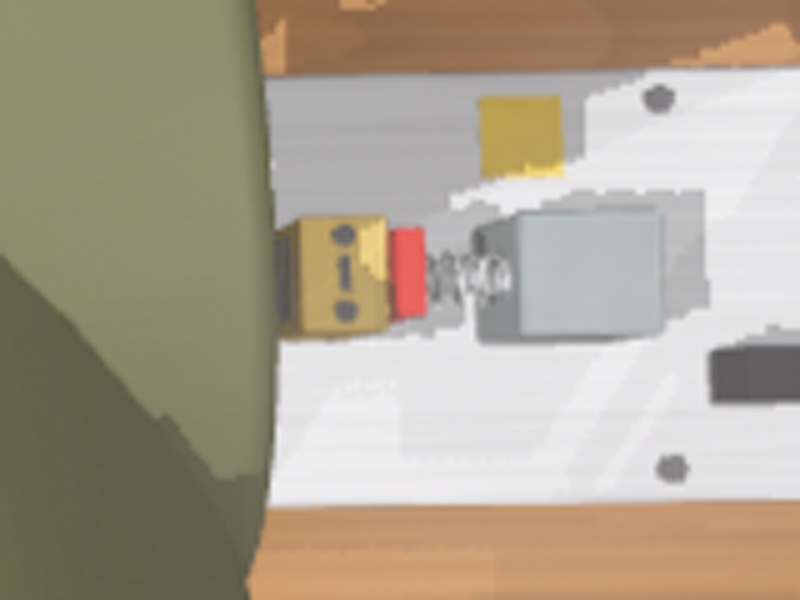

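The side view shows the holder clamped flat between gate and lip at (395,310). In the top view it is centred and square at (345,275), and the gate reads about 13.8 mm.

```bash
python3 -m jog '[{"dp":[0,0,0],"twist":0,"fingers":0.75},{"dp":[0,0,0],"twist":0,"fingers":0.75},{"dp":[0,0,0],"twist":0,"fingers":0.75}]'; python3 -c "
from cell import env
print(env.sign_off())"
```

```text
time_s: 11.62
tool_pos: [0.5663, 0.1145, 0.192]
tool_rot: [180.0, -0.0, 90.2]
force: [-0.2, 0.7, 0.2]
grip_width: 0.0655
grasp_force: 0.0
the job is handed in; nothing more can be done
None
```

The largest brass holder is clamped between the gate and the lip, flat on the base plate, centred within about 0.3 mm and square to about 1–2°, with the gate back about 14 mm; the steel holder was not touched, and the job was handed in at about 11.6 s.

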